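Free the red thread spool on the fly-tying bench

TASK

The red spool of thread is clamped too tight on its stand: loosen the yellow nut on top of it by about a quarter turn (an eighth at the very least) and let go of it. One of the two stands has a reverse thread and nobody marked which, so try the nut both ways and feel which way it gives. Leave the nut over the green spool as it is.

Things in the scene. Friction and masses are not known exactly. Their poses are not given: they have to be found in the camera images.
- nut_a (a joint): Angle (rad) of the nut on thread stand A: 0 = tight (every start), grows as it loosens, whichever way round that is, to an end stop at 2.1. One stand has a left-hand thread, the other a right-hand one, unmarked: try both ways. The tightening way is a dead stop at 0; the loosening way turns evenly at about 0.06 N m and stays where left.
- nut_b (a joint): Angle (rad) of the nut on thread stand B: 0 = tight (every start), grows as it loosens, whichever way round that is, to an end stop at 2.1. One stand has a left-hand thread, the other a right-hand one, unmarked: try both ways. The tightening way is a dead stop at 0; the loosening way turns evenly at about 0.06 N m and stays where left.
- nut_a_grip (a point): On the vertical turning axis of stand A's nut, 84 mm above the table, at the middle of its grip: a yellow bar 46 mm long (x axis), 16 thick (y), 30 high (z 69 to 99), black mark on top near its -x end; axes turn with it. Below: brass collar 20 mm across, 12 high, then a washer on the spool's top (54 mm above the table). Stand: aluminium plate 90 mm square, 14 thick, fixed.
- nut_b_grip (a point): On the vertical turning axis of stand B's nut, 84 mm above the table, at the middle of its grip: a yellow bar 46 mm long (x axis), 16 thick (y), 30 high (z 69 to 99), black mark on top near its -x end; axes turn with it. Below: brass collar 20 mm across, 12 high, then a washer on the spool's top (54 mm above the table). Stand: aluminium plate 90 mm square, 14 thick, fixed.
- red_spool: Red spool of thread, 44 mm in diameter and 40 mm high, upright and clamped on one of the two stands under its nut (on the same axis); it does not move. Origin: centre of its underside, 14 mm above the table. The other stand carries a like spool in green.

How it is judged:
By the outcome, as a careful person would: the job done as asked, in the order asked, and still so for the second after the job is handed in, with the robot touching nothing.
It also fails if it takes over 35 s, if anything falls off the work surface, if the arm or the gripper's body presses on something with over 40 N, if the wrist force passes 120 N, or if a joint passes its speed limit or range.

ROBOT

A 7-joint arm with a two-finger parallel gripper is mounted at the origin on the work surface. World frame = base frame: x ahead of the robot, y to its left, z up, the work surface at z = 0. Lengths are in m, angles in rad, forces in N, time in s.
With the tool pointing down it reaches from about 0.4 to 0.85 m from the base axis. Payload 10.4 kg.
Tool frame: the origin (TCP) lies at the very end of the fingers, on their centre line; the grasp point (between the pads) lies 19 mm behind it; z points along the fingers, y is the direction in which the jaws open and shut (so a half turn about z gives the same grasp; the last joint's range is limited). The gripper opens to 85 mm and grips with 20 to 120 N. Pads are 22 mm wide; open, the fingers measure 114 mm over their backs; the gripper's body (76 mm by 85 mm) begins 54 mm behind the grasp point. The pads swing forward as they close: fully open they stand 13 mm farther back than shut.
Start: joints at [-1.344, 0.332, -0.065, 1.46, 0.022, 1.35, -0.088], TCP at [0.154, 0.606, 0.231] pointing down, gripper open.
Joint ranges: [-2.6, 2.6], [-0.5, 2.12], [-1.47, 1.34], [0.16, 2.42], [-1.27, 4.41], [0.06, 2.06], [-2.6, 2.6]. Speed limits (rad/s): [2.22, 2.22, 2.79, 2.79, 3.14, 3.14, 3.14].

INTERFACE

Orientations are given as a unit quaternion [x, y, z, w].
In Python, from rig import readout, vision, ticket gives the robot as it stands.
- The arm moves only by the tool arm_command, never from a script. Its argument "motion" is a list of rows, each an object with "travel": the shift along the world's x, y, z in m, a list of three; "yaw": the turn about the world's z in degrees. A call has 1 to 12 rows; each row shifts and turns the commanded pose from where the row before left it; what a row does not reach is not made up. A row lasts 1/10 s, in which the tool goes at most 50 mm and 8.59 degrees, less where a joint would pass 70% of its speed; a pose out of reach is approached as far as the arm can. A call with a gripper value outside its range is refused whole. "fingers" is the finger opening in m, from 0 to 0.0854, set as the call begins (left out, the last holds). The fingers move at their own pace and stop on an object; "force" is the grip in N (left out, the last holds). Time passes only in rows, so rows that do not move let the fingers close. It gives the time, the measured TCP pose, the force and the opening at its end, in the units of the state.
- readout.state(): the state, without advancing time (a new reading comes with each control period).
- vision.camera(name): name is "scene" or "top" or "wrist"; returns a dict with "pixels" (480x640x3 uint8, blue, green, red), "intrinsics" (3x3 intrinsics, pixels), "rvec" (rotation vector, rad) and "tvec" (3), from world to camera coordinates, as OpenCV has them. Camera axes: x right, y down, z forward; pixel columns grow to the right and rows downward; lengths in m; the calibration is good to about 2 mm. A picture is of the moment at which its call begins. There is no depth.
- ticket.close_job(): hands the job in, once; it reports no verdict.
The state is a dict: "time_s": time; "joints": joint angles; "qvel": joint speeds; "joint_efforts": joint torques, N m; "ee_pos": TCP position; "eef_rot": TCP orientation; "contact_force": force on the tool from outside, world axes, zero at the start; "moment": the same for the moment, N m; "grip_width": opening from 0.0 (shut) to 1.0 (fully open).
Only numpy, scipy, OpenCV 4.12 (cv2) and the standard library are available. Lean on these libraries where they do the work, as an engineer would, in place of code of your own. Each camera call takes 0.05 s, during which the arm holds its last target. There are 200 camera calls.

## Working session

There is one attempt and no reset: what is moved stays moved. The work goes in short steps, Python scripts to look and compute and a tool call to move; the robot and the scene stay as the last step left them, time stands still between calls to the robot, and variables do not carry over. Pictures are saved under pics/ and viewed, about 8 in all and at most 12, crops included, and the job is handed in when it is done.

Besides the shell and the picture viewer there is one more tool, called after ">>>" in YAML: its name, and indented under it one key for each argument. arm_command: Moves the arm, as the interface text tells. Its arguments: {"type":"object","properties":{"motion":{"type":"array"},"fingers":{"type":"number"},"force":{"type":"number"}},"required":["motion"]}

```bash
mkdir -p pics; cat > h.py <<'E'
import cv2,numpy as np
from rig import readout,vision,ticket
def ray(c,u,v,z):
    R=cv2.Rodrigues(np.array(c["rvec"],float))[0];t=np.array(c["tvec"],float).ravel()
    d=R.T@np.linalg.inv(np.array(c["intrinsics"]))@[u,v,1];o=-R.T@t
    return o+d*(z-o[2])/d[2]
E
python3 - <<'E'
from h import *
import pickle
a=vision.camera("scene");b=vision.camera("top")
pickle.dump((a,b),open("c.pkl","wb"))
cv2.imwrite("pics/scene.png",a["pixels"]);cv2.imwrite("pics/top.png",b["pixels"])
print(readout.state())
E
```

```text
{'time_s': 0.1, 'joints': array([-1.34363756,  0.33279352, -0.06468824,  1.46083629,  0.02158053,
        1.34992111, -0.08850823]), 'qvel': array([ 0.0012792 , -0.00113459, -0.00014475, -0.00189551, -0.00098116,
        0.00077867, -0.00018208]), 'joint_efforts': array([ 2.12259823e-03, -6.26745629e+01,  4.93028015e-02, -3.92422163e+01,
        1.63284643e-02,  7.09727567e-03, -5.52583822e-05]), 'ee_pos': array([0.15440242, 0.60528292, 0.23061498]), 'eef_rot': array([ 1.24557437e-01,  9.92212198e-01, -6.29299165e-04, -5.75690759e-05]), 'contact_force': array([ 0.96269533, -0.00153552,  0.4445575 ]), 'moment': array([-0.00970152,  0.0414987 ,  0.01837196]), 'grip_width': 0.9983980898637909}
```

View pics/scene.png

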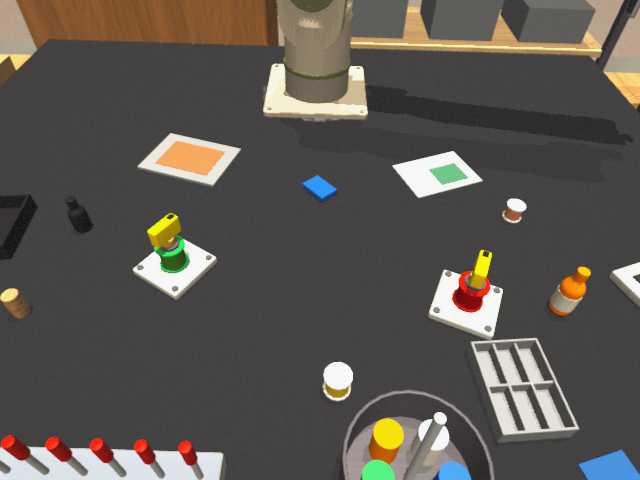

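View pics/top.png

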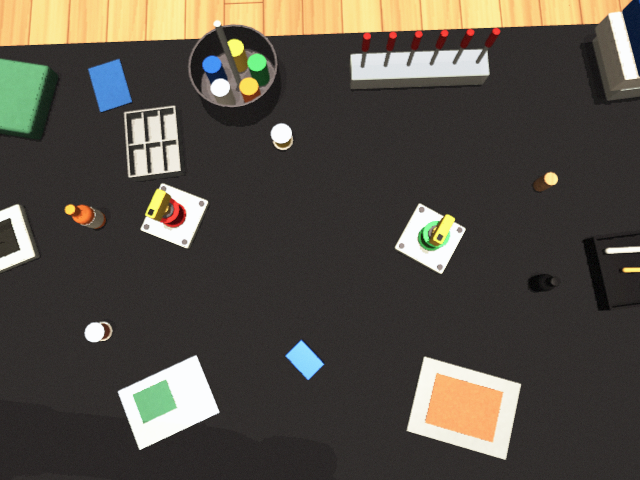

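The red stand is near (175,215) in top and (467,300) in scene. The green one is at (432,237) in top. I'll enlarge the red nut.

```bash
python3 - <<'E'
from h import *
import pickle
a,b=pickle.load(open("c.pkl","rb"))
A=cv2.resize(a["pixels"][240:340,420:520],(500,500),interpolation=cv2.INTER_CUBIC)[:, :400]
B=cv2.resize(b["pixels"][175:255,130:210],(500,500),interpolation=cv2.INTER_CUBIC)[:, :400]
A=cv2.resize(a["pixels"][240:340,425:505],(400,500),interpolation=cv2.INTER_CUBIC)
B=cv2.resize(b["pixels"][175:255,135:199],(400,500),interpolation=cv2.INTER_CUBIC)
cv2.imwrite("pics/crop.png",np.hstack([A,B]))
print(ray(b,175,215,.0),ray(a,467,300,0.014))
for n,c in(("s",a),("t",b)):
    R=cv2.Rodrigues(np.array(c["rvec"],float))[0];print(n,-R.T@np.ravel(c["tvec"]))
E
```

```text
[0.61215943 0.23633953 0.        ] [0.60988592 0.22963695 0.014     ]
s [1.00476891 0.01195057 0.55006115]
t [ 0.44260969 -0.01935517  0.74035157]
```

View pics/crop.png

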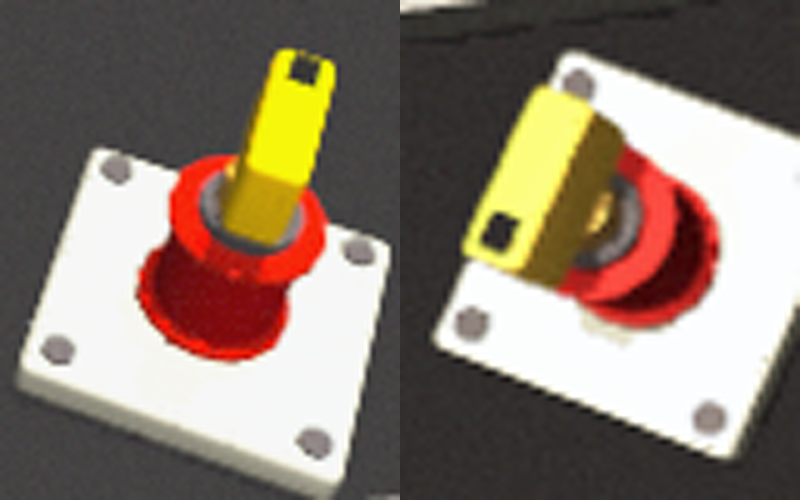

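In the left crop (scene), the bar's top face has corners at about (278,50), (333,62), (308,187) and (250,172). In the right crop (top) they are about (542,85), (594,108), (517,270) and (465,248). The black mark is at the far end in scene and at the lower left in top.

```bash
python3 - <<'E'
from h import *
import pickle
from scipy.spatial.transform import Rotation as Ro
a,b=pickle.load(open("c.pkl","rb"))
SA=[(278,50),(333,62),(308,187),(250,172)];SB=[(142,85),(194,108),(117,270),(65,248)]
PA=np.array([ray(a,425+x/5-.4,240+y/5-.4,.099) for x,y in SA]);PB=np.array([ray(b,135+x/6.25-.42,175+y/6.25-.42,.099) for x,y in SB])
for P,far,near in((PA,(0,1),(2,3)),(PB,(2,3),(0,1))):
    m=P[list(far)].mean(0);n=P[list(near)].mean(0);d=n-m  # mark->other = +x
    print(P.mean(0),np.linalg.norm(d),np.degrees(np.arctan2(d[1],d[0])),np.linalg.norm(P[0]-P[1]))
# base plate top corners
QA=[(95,148),(390,245),(338,490),(20,378)]
print(np.mean([ray(a,425+x/5-.4,240+y/5-.4,.014) for x,y in QA],0))
s=readout.state();R=Ro.from_quat(s["eef_rot"]).as_matrix();print("tool y yaw",np.degrees(np.arctan2(R[1,1],R[0,1])))
E
```

```text
[0.61207437 0.22847089 0.099     ] 0.046028210341050466 -21.302022473243973 0.014328023308430912
[0.60926015 0.23269178 0.099     ] 0.04388655522402065 -23.998565371481085 0.01439405429876696
[0.61241362 0.2283846  0.014     ]
tool y yaw 75.68959750987744
```

>>> arm_command:
  motion:
    - {"travel":[0.015,-0.012,0],"yaw":0}
    - {"travel":[0.034,-0.028,0],"yaw":-1}
    - {"travel":[0.036,-0.03,0],"yaw":-1}
    - {"travel":[0.036,-0.03,0],"yaw":-1}
    - {"travel":[0.036,-0.03,0],"yaw":-1}
    - {"travel":[0.036,-0.03,0],"yaw":-1}
    - {"travel":[0.036,-0.03,0],"yaw":-1}
    - {"travel":[0.036,-0.03,0],"yaw":-1}
    - {"travel":[0.036,-0.03,0],"yaw":-1}
    - {"travel":[0.036,-0.03,0],"yaw":0}
    - {"travel":[0.036,-0.03,0],"yaw":0}
    - {"travel":[0.036,-0.03,0],"yaw":0}
  fingers: 0.06
  force: 40

```text
time_s: 1.3
ee_pos: [0.5648, 0.263, 0.2314]
eef_rot: [0.194, 0.981, -0.0, 0.0]
contact_force: [0.6, 0.1, 0.3]
grip_width: 0.703
```

>>> arm_command:
  motion:
    - {"travel":[0.03,-0.022,0],"yaw":0}
    - {"travel":[0.018,-0.013,0],"yaw":0}
    - {"travel":[0,0,0],"yaw":0}
    - {"travel":[0,0,0],"yaw":0}

```text
time_s: 1.7
ee_pos: [0.6114, 0.2297, 0.2309]
eef_rot: [0.194, 0.981, -0.0, -0.0]
contact_force: [-0.2, -0.3, 0.2]
grip_width: 0.705
```

```bash
python3 - <<'E'
from h import *
import pickle
from scipy.spatial.transform import Rotation as Ro
s=readout.state();R=Ro.from_quat(s["eef_rot"]).as_matrix();print(s["ee_pos"],"tool y yaw",np.degrees(np.arctan2(R[1,1],R[0,1])),s["contact_force"],s["moment"])
w=vision.camera("wrist");pickle.dump(w,open("w.pkl","wb"))
im=w["pixels"].copy()
p=lambda P:cv2.projectPoints(np.array([P],float),np.array(w["rvec"],float),np.array(w["tvec"],float),np.array(w["intrinsics"],float),None)[0].ravel()
c=np.array([.611,.230,.099]);t=np.radians(-22.5);e=np.array([np.cos(t),np.sin(t),0]);f=np.array([-e[1],e[0],0])
for i,j in((1,1),(1,-1),(-1,-1),(-1,1)):
    q=p(c+e*.023*i+f*.008*j);print(q);cv2.circle(im,tuple(int(round(v)) for v in q),2,(255,0,255),-1)
cv2.imwrite("pics/w.png",im)
E
```

```text
[0.61141265 0.22971921 0.23088424] tool y yaw 67.61038971933101 [-0.18968789 -0.3002499   0.15173888] [ 0.01242201  0.00044733 -0.03843643]
[329.48553857 254.95894476]
[309.29009524 254.92782262]
[308.86216466 197.45442408]
[330.02644798 197.48917773]
```

View pics/w.png

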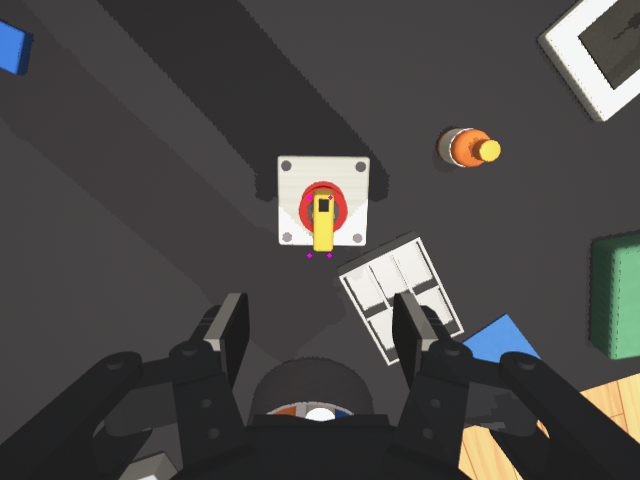

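The bar's top face spans about (314–333, 195–250) in the wrist view, centred near (323.5,223). That is a few pixels off the prediction. The yaw is aligned and the path down is clear.

```bash
python3 - <<'E'
from h import *
import pickle
w=pickle.load(open("w.pkl","rb"));im=w["pixels"].astype(int)
m=(im[:,:,0]<90)&(im[:,:,1]>150)&(im[:,:,2]>170);m[:185]=0;m[260:]=0;m[:,:300]=0;m[:,345:]=0
y,x=np.nonzero(m);print(x.min(),x.max(),y.min(),y.max());print(cv2.minAreaRect(np.c_[x,y].astype(np.float32)))
print(ray(w,323.5,222.5,.099),ray(w,x.min()/2+x.max()/2,y.min()/2+y.max()/2,.099))
E
```

```text
312 333 194 250
((322.5, 222.0), (56.0, 21.0), 90.0)
[0.60896997 0.23424744 0.099     ] [0.60830828 0.23368514 0.099     ]
```

>>> arm_command:
  motion:
    - {"travel":[-0.002,0.003,-0.02],"yaw":0}
    - {"travel":[0,0,-0.035],"yaw":0}
    - {"travel":[0,0,-0.035],"yaw":0}
    - {"travel":[0,0,-0.03],"yaw":0}
    - {"travel":[0,0,-0.023],"yaw":0}
    - {"travel":[0,0,-0.013],"yaw":0}
    - {"travel":[0,0,-0.007],"yaw":0}
    - {"travel":[0,0,0],"yaw":0}

```text
time_s: 2.55
ee_pos: [0.6091, 0.2341, 0.0683]
eef_rot: [0.193, 0.981, 0.0, -0.0]
contact_force: [0.2, 0.0, -0.3]
grip_width: 0.698
```

```bash
python3 - <<'E'
from h import *
w=vision.camera("wrist");cv2.imwrite("pics/w2.png",w["pixels"]);s=readout.state();print(s["ee_pos"],s["contact_force"],s["moment"])
E
```

```text
[0.60967348 0.2340462  0.06911749] [-0.30265355 -0.52186111  0.03824285] [-0.00575321 -0.02474584 -0.00897037]
```

View pics/w2.png

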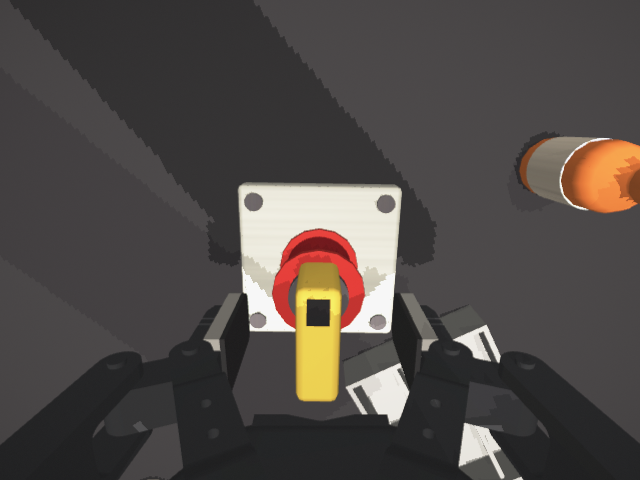

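The bar (x 296–341) sits between the pads (inner edges near 247 and 398), about 1 mm off centre. I'll close on it.

>>> arm_command:
  motion:
    - {"travel":[0,0,0],"yaw":0}
    - {"travel":[0,0,0],"yaw":0}
    - {"travel":[0,0,0],"yaw":0}
    - {"travel":[0,0,0],"yaw":0}
    - {"travel":[0,0,0],"yaw":0}
  fingers: 0.0
  force: 40

```text
time_s: 3.1
ee_pos: [0.6096, 0.233, 0.0693]
eef_rot: [0.194, 0.981, 0.0, 0.0]
contact_force: [-4.3, -3.1, 6.8]
grip_width: 0.182
```

```bash
cat > st.py <<'E'
from h import *
from scipy.spatial.transform import Rotation as Ro
s=readout.state();R=Ro.from_quat(s["eef_rot"]).as_matrix();print(s["ee_pos"].round(4),"yaw",np.degrees(np.arctan2(R[1,1],R[0,1])).round(2),s["contact_force"].round(2),s["moment"].round(3),"j7",s["joints"][6].round(3),s["joint_efforts"][6].round(3),s["grip_width"])
E
python3 st.py
```

```text
[0.6096 0.233  0.0693] yaw 67.6 [-4.28 -3.1   6.77] [-0.433  0.721 -0.578] j7 0.849 0.55 0.18205451294243152
```

>>> arm_command:
  motion:
    - {"travel":[0,0,0],"yaw":-2}
    - {"travel":[0,0,0],"yaw":-2}
    - {"travel":[0,0,0],"yaw":0}

```text
time_s: 3.4
ee_pos: [0.6097, 0.2329, 0.0693]
eef_rot: [0.229, 0.974, -0.0, 0.0]
contact_force: [-4.2, -3.1, 5.8]
grip_width: 0.18
```

```bash
python3 st.py
```

```text
[0.6097 0.2329 0.0693] yaw 63.58 [-4.23 -3.06  5.83] [-0.524  0.632 -0.075] j7 0.784 -0.454 0.17963982110779667
```

>>> arm_command:
  motion:
    - {"travel":[0,0,0],"yaw":-2}
    - {"travel":[0,0,0],"yaw":-2}
    - {"travel":[0,0,0],"yaw":0}

```text
time_s: 3.7
ee_pos: [0.6097, 0.233, 0.0694]
eef_rot: [0.262, 0.965, -0.0, 0.0]
contact_force: [-2.9, -2.5, 6.1]
grip_width: 0.179
```

```bash
python3 st.py
```

```text
[0.6097 0.233  0.0694] yaw 59.58 [-2.9  -2.48  6.15] [-0.566  0.651 -0.073] j7 0.72 -0.454 0.1789551143354978
```

It turns evenly this way (moment constant). I'll feel the other way too, going back to the start and slightly past it.

>>> arm_command:
  motion:
    - {"travel":[0,0,0],"yaw":3}
    - {"travel":[0,0,0],"yaw":3}
    - {"travel":[0,0,0],"yaw":0}

```text
time_s: 4.0
ee_pos: [0.6097, 0.233, 0.0694]
eef_rot: [0.21, 0.978, -0.0, 0.0]
contact_force: [-3.2, -3.1, 6.9]
grip_width: 0.18
```

```bash
python3 st.py
```

```text
[0.6097 0.233  0.0694] yaw 65.76 [-3.25 -3.06  6.91] [-0.545  0.698  0.082] j7 0.819 0.721 0.179932496624144
```

>>> arm_command:
  motion:
    - {"travel":[0,0,0],"yaw":2}
    - {"travel":[0,0,0],"yaw":1.5}
    - {"travel":[0,0,0],"yaw":0}

```text
time_s: 4.3
ee_pos: [0.6096, 0.2329, 0.0694]
eef_rot: [0.182, 0.983, 0.0, -0.0]
contact_force: [-4.2, -1.9, 7.2]
grip_width: 0.18
```

```bash
python3 st.py
```

```text
[0.6096 0.2329 0.0694] yaw 69.06 [-4.23 -1.9   7.23] [-0.279  0.934 -1.439] j7 0.873 1.894 0.17981011897620333
```

Positive yaw is a dead stop (−1.44 N m, rising past about 67°) and negative yaw turns freely. So I loosen by turning negative.

>>> arm_command:
  motion:
    - {"travel":[0,0,0],"yaw":-3}
    - {"travel":[0,0,0],"yaw":-6}
    - {"travel":[0,0,0],"yaw":-6}
    - {"travel":[0,0,0],"yaw":-6}
    - {"travel":[0,0,0],"yaw":-6}
    - {"travel":[0,0,0],"yaw":-6}
    - {"travel":[0,0,0],"yaw":-6}
    - {"travel":[0,0,0],"yaw":-6}
    - {"travel":[0,0,0],"yaw":0}

```text
time_s: 5.2
ee_pos: [0.6098, 0.233, 0.0693]
eef_rot: [0.545, 0.838, 0.0, 0.0]
contact_force: [-2.8, -4.2, 6.7]
grip_width: 0.18
```

```bash
python3 st.py
```

```text
[0.6098 0.233  0.0693] yaw 23.94 [-2.75 -4.16  6.67] [-0.554  0.5   -0.072] j7 0.151 -1.514 0.17952292653364765
```

>>> arm_command:
  motion:
    - {"travel":[0,0,0],"yaw":-6}
    - {"travel":[0,0,0],"yaw":-6}
    - {"travel":[0,0,0],"yaw":-6}
    - {"travel":[0,0,0],"yaw":-6}
    - {"travel":[0,0,0],"yaw":-6}
    - {"travel":[0,0,0],"yaw":-6}
    - {"travel":[0,0,0],"yaw":-6}
    - {"travel":[0,0,0],"yaw":-4}
    - {"travel":[0,0,0],"yaw":0}
    - {"travel":[0,0,0],"yaw":0}

```text
time_s: 6.2
ee_pos: [0.6099, 0.2329, 0.0694]
eef_rot: [0.828, 0.56, 0.0, 0.0]
contact_force: [-2.4, -2.9, 5.4]
grip_width: 0.182
```

```bash
python3 st.py
```

```text
[0.6099 0.2329 0.0694] yaw -21.86 [-2.42 -2.87  5.42] [-0.646  0.475 -0.06 ] j7 -0.573 -0.047 0.1819927132648383
```

>>> arm_command:
  motion:
    - {"travel":[0,0,0],"yaw":0}
    - {"travel":[0,0,0],"yaw":0}
    - {"travel":[0,0,0],"yaw":0}
    - {"travel":[0,0,0],"yaw":0}
    - {"travel":[0,0,0.01],"yaw":0}
    - {"travel":[0,0,0.03],"yaw":0}
    - {"travel":[0,0,0.04],"yaw":0}
    - {"travel":[0,0,0.04],"yaw":0}
    - {"travel":[0,0,0.03],"yaw":0}
    - {"travel":[0,0,0],"yaw":0}
    - {"travel":[0,0,0],"yaw":0}
  fingers: 0.06

```text
time_s: 7.3
ee_pos: [0.6097, 0.2337, 0.2192]
eef_rot: [0.828, 0.561, 0.001, 0.0]
contact_force: [-0.1, 0.9, -0.2]
grip_width: 0.703
```

```bash
python3 st.py; python3 - <<'E'
from h import *
w=vision.camera("wrist");a=vision.camera("scene")
cv2.imwrite("pics/end.png",np.hstack([cv2.resize(w["pixels"],(400,300)),cv2.resize(a["pixels"][240:340,425:525],(300,300))]))
E
```

```text
[0.6097 0.2337 0.2192] yaw -21.81 [-0.06  0.86 -0.16] [-0.022  0.01  -0.013] j7 -0.628 -0.025 0.7030478082633024
```

View pics/end.png

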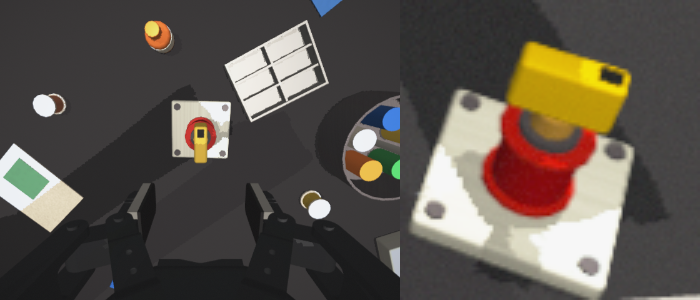

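The nut now lies about 90° from its starting angle. The mark is at the right end in scene, near (612,75). The gripper is open and clear of it.

```bash
python3 -c "
from rig import ticket
print(ticket.close_job())"
```

```text
the job is handed in; nothing more can be done
None
```

I loosened the nut over the red spool by about a quarter turn, let go of it and handed the job in at about 7.4 s. I never touched the nut over the green spool.

- **Which way it gives:** I tried it both ways. Counter-clockwise (seen from above) came up against a dead stop, with the moment reaching about 1.4 N m. Clockwise turned evenly at about 0.07 N m, so this stand has the reverse thread.
- **How far it turned:** the gripper turned it about 89° clockwise from the tight position.
- **Last checks:** the final pictures show the bar about 90° from where it started and staying there after release. The gripper was open about 150 mm above where it had gripped, with forces near zero.
- **Disagreements:** my position estimates for the nut from the three cameras differed by up to about 5 mm, so I used a value between them. While the nut turned freely, the sign of the small moment reading was opposite to what friction should give. The dead stop was unmistakable, so I did not look into it further.

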